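# Gap the handle blanks and lock the cam press

### The arm

A 6-joint arm with a two-finger parallel gripper is mounted at the origin on the work surface. World frame = base frame: x ahead of the robot, y to its left, z up, the work surface at z = 0. Lengths are in m, angles in degrees, forces in N, time in s.
With the tool pointing down it reaches from about 0.35 to 0.875 m from the base axis. Payload 4.2 kg.
Tool frame: the origin (TCP) lies midway between the tips of the shut fingers; the grasp point (between the pads) lies 19 mm behind it; y points along the fingers, z is the direction in which the jaws open and shut, and the axes are right-handed (so a half turn about y gives the same grasp; the last joint's range is limited). The gripper opens to 87 mm and grips with 3 to 60 N. Pads are 19 mm wide; open, the fingers measure 117 mm over their backs; the gripper's body (75 mm by 190 mm) begins 51 mm behind the grasp point.
Start: joints at [78.014, 22.042, 0.453, 0, -68.411, -14.817], TCP at [0.282, 0.558, 0.223] pointing down, gripper open.
Joint ranges: [-179.83, 179.83], [-69.29, 118.12], [-61.27, 80.66], [-181.25, 117.63], [-171.15, -9.14], [-177.46, 177.46]. Speed limits (degrees/s): [159.86, 159.86, 180, 180, 180, 180].

### API

Orientations are given as [roll, pitch, yaw] about the fixed x, y, z axes, in that order (R = Rz(yaw) Ry(pitch) Rx(roll)).
In Python, from workcell import env gives the robot as it stands. The module is installed in compiled form; this text tells all that it offers. Calls block until the motion is done:
- env.goto(position, orientation): joint-space move of the TCP to a pose.
- env.move_straight(position, rotation=None, rate=0.15, force_limit=None): straight line of the TCP; rotation=None keeps the orientation; rate is the mean speed in m/s. With force_limit (N) it stops when the force on the tool has changed by that much, and returns True; else False.
- env.set_joints(angles): joint-space move.
- env.gripper_to(opening, grasp_force=None): opening from 0.0 (shut) to 1.0 (fully open); grasp_force is the grip in N (None keeps the last); returns when the fingers have stopped.
- env.dwell(seconds).
- env.inverse_kinematics(position, orientation): joint angles nearest the present ones, or None.
- env.read_state(): the state.
- env.grab_frame(name): name is "scene" or "top" or "wrist"; returns a dict with "image" (480x640x3 uint8, blue, green, red), "fx", "fy", "cx", "cy" (pixels), "position" and "orientation" of the camera in the world. Camera axes: x right, y up, looking along -z (the intrinsics and any distortion apply to the point x, -y, -z); pixel columns grow to the right and rows downward; lengths in m; the calibration is good to about 2 mm. A picture is of the moment at which its call begins. There is no depth.
A pose or a line that the arm cannot do raises env.Unreachable and nothing moves.
- env.close_job(): hands the job in, once; it reports no verdict.
Trained networks look in a picture, given as the dict that the camera call returned (one of the last four; its "shot" number tells which), for a name from the list of things; names that differ only in an ending like _2 or _b are one class to them, and where a whole thing is asked for, a point or a joint stands for the part that bears it (a point fixed in the world has none). Each returns a list of dicts, best first, with "score" (0 to 1); they miss things now and then, are a little off and sometimes report something else, mostly with a low value. They report only what shows in the picture. A call takes as long as a camera call. They do not tell look-alikes from the thing itself.
- env.search_frame(picture, thing): "xyz" ([x, y, z] in m, in world coordinates, good to about 4 mm: the middle of the surface that is visible of it).
- env.trace(picture, thing): "mask" (480x640 bool, what is visible of it).
The state is a dict: "clock": time; "joint_positions": joint angles; "qvel": joint speeds; "joint_torque": joint torques, N m; "position": TCP position; "tool_rot": TCP orientation; "force": force on the tool from outside, world axes, zero at the start; "wrist_torque": the same for the moment, N m; "opening": opening from 0.0 (shut) to 1.0 (fully open).
Only numpy, scipy, OpenCV 4.12 (cv2) and the standard library are available. Lean on these libraries where they do the work, as an engineer would, in place of code of your own. Each camera call takes 0.05 s, during which the arm holds its last target. There are 200 camera calls.

### The job

Holding the brass fork gauge, start at the tray's red stop and step along the row, straddling each handle blank in turn and drawing it up, so that stop and blanks stand square with even gaps of about 22 mm; put the gauge back upright in the middle of its mat. Slide the tray fully home into the press, then turn the red flywheel counter-clockwise (seen from above) by its crank, feel the resistance peak and give way, and stop just past dead centre, some 5 to 20 degrees beyond, so the cam stays locked when you let go. Leave the knife, glue jar and oil bottle alone.

Things in the scene. Friction and masses are not known exactly. Their poses are not given: they have to be found in the camera images.
- blank1: red micarta knife-handle blank on the tray, long side across the row: 110 mm along its x, 30 mm along its y (the row), 25 mm high, about 130 g; origin at the centre of its underside. 2 to 4 of the four are present (None if absent), in number order from the stop, blank1 nearest, with uneven gaps of 26 mm or more, turned up to 3 degrees
- blank2: green micarta knife-handle blank on the tray, long side across the row: 110 mm along its x, 30 mm along its y (the row), 25 mm high, about 130 g; origin at the centre of its underside. 2 to 4 of the four are present (None if absent), in number order from the stop, blank1 nearest, with uneven gaps of 26 mm or more, turned up to 3 degrees
- blank3: second red micarta knife-handle blank on the tray, long side across the row: 110 mm along its x, 30 mm along its y (the row), 25 mm high, about 130 g; origin at the centre of its underside. 2 to 4 of the four are present (None if absent), in number order from the stop, blank1 nearest, with uneven gaps of 26 mm or more, turned up to 3 degrees
- blank4: brown micarta knife-handle blank on the tray, long side across the row: 110 mm along its x, 30 mm along its y (the row), 25 mm high, about 130 g; origin at the centre of its underside. 2 to 4 of the four are present (None if absent), in number order from the stop, blank1 nearest, with uneven gaps of 26 mm or more, turned up to 3 degrees
- gauge: brass fork gauge with black grip, standing on the mat, 220 g; origin = point gauge_mouth. Along its y: hook leg from -26 to -18 mm, open mouth from -18 to +18 mm (takes a 30 mm blank), tongue (16 mm thick) from +18 to +34 mm. Legs 32 mm high, 56 mm long along x, joined by a 10 mm bridge. At the start its +y points the press's +y way within about 25 degrees
- gauge_mouth (a point): the gauge's origin: level with the leg tips, in the middle of the mouth. Use: mouth over a blank, tongue on the stop side, hook behind the blank; pull towards the stop until the tongue all but touches the neighbour: tongue 16 mm plus 6 mm play at most gives the gap
- gauge_grip (a point): point on the gauge's black upright grip: 16 mm thick along the gauge's y, 40 mm along its x, from 42 to 74 mm above the leg tips; this point, the best height to pinch, is 66 mm above the tips and 5 mm towards the tongue
- mat: black rubber mat, 130 x 150 mm, fixed on the bench; origin at the centre of its underside, top face 4 mm up. The gauge stands on it and belongs back on it
- press: green bench glue press, fixed; origin on the bench under the flywheel's axis, z up. The tray slides in along its +y, from its -y side. Four columns at x = +-94, y = +-80 mm carry a top plate 225 x 195 mm, 95 to 125 mm high; under it a platen, 55 mm up when open, sinks 8 mm to dead centre
- tray (a joint): travel of the aluminium tray, m: 0 all the way out (start), 0.300 fully home under the press at its end stop; sliding drag about 3 N. Tray floor 18 mm above the bench, 128 mm wide between 6 mm rims
- stop_face (a point): foot of the red stop at the press end of the tray: middle of its blank-side face, at tray-floor height (18 mm above the bench); travels with the tray; axes parallel to the press's. The blanks lie on its -y side; the stop is 26 mm high
- tray_handle (a point): top centre of the black upright post on the tray's outer end: round, 26 mm thick, 50 mm high (18 to 68 mm above the bench), 300 mm from the stop face; 190 mm from the wheel axis when the tray is home
- wheel_axis (a point): point on the flywheel's vertical axis, 171 mm above the bench, at the flywheel's rim top; axes parallel to the press's
- flywheel: red flywheel: disc of 105 mm radius, 18 mm thick, top 171 mm above the bench; origin on its axis at its underside. Dead centre comes 80 to 92 degrees counter-clockwise from the start; 40 degrees past it the resistance rises again, with a hard stop 45 degrees past: that is too far, but it can be turned back
- crank_top (a point): top centre of the wooden crank knob on the flywheel: 24 mm thick, 44 mm high, 85 mm from the axis, top 47 mm above the wheel. It spins on its pin. Force along its path: friction 3.5 N while moving (a halted hand feels mostly the spring); the cam spring resists by up to 10 N, most 50 degrees before dead centre, 0 at it, then pulls ahead with about 2 N at 7, 3 N at 20 degrees past
- shaft_key (a point): brass key on the dark hub cap at the flywheel's middle, 16 mm from the axis; turns with the shaft and its cam. The wheel is clamped on the shaft at another angle each time, so the crank's direction does not tell dead centre: feel it. Let go on the steep part before it and the wheel springs back; just past it, it stays
- knife: finished knife with green handle and brass guard lying on the bench, about 280 mm long; bystander
- glue_jar: glue jar, 60 mm across, 80 mm high; bystander
- oil_can: yellow oil bottle with a red cap, 48 mm across, 110 mm high; bystander
There are look-alikes about, which are no part of the job. Leave any blue, purple or white look-alike of the blank1 alone.

How it is judged (in metres and radians):
On the way, in this order (a step that is already met when the one before it is completed fails the run):
1. the fork gauge straddles blank1, which stands one gap (about 22 mm) from the stop or its neighbour (distance between gauge_mouth and blank1 below 0.025 m and (y of blank1 in the frame of stop_face between -0.042 and -0.032 m or y of blank1 in the frame of blank2 between -0.057 and -0.047 m or y of blank1 in the frame of blank3 between -0.057 and -0.047 m or y of blank1 in the frame of blank4 between -0.057 and -0.047 m) and angle between the y axis of blank1 and the y axis of stop_face, either way round below 0.1 rad and x of blank1 in the frame of stop_face between -0.02 and 0.02 m and z of blank1 in the frame of stop_face below 0.008 m), for 0.1 s.
2. the fork gauge straddles blank2, which stands one gap (about 22 mm) from the stop or its neighbour (distance between gauge_mouth and blank2 below 0.025 m and (y of blank2 in the frame of stop_face between -0.042 and -0.032 m or y of blank2 in the frame of blank1 between -0.057 and -0.047 m or y of blank2 in the frame of blank3 between -0.057 and -0.047 m or y of blank2 in the frame of blank4 between -0.057 and -0.047 m) and angle between the y axis of blank2 and the y axis of stop_face, either way round below 0.1 rad and x of blank2 in the frame of stop_face between -0.02 and 0.02 m and z of blank2 in the frame of stop_face below 0.008 m), for 0.1 s.
3. the fork gauge straddles blank3, which stands one gap (about 22 mm) from the stop or its neighbour (distance between gauge_mouth and blank3 below 0.025 m and (y of blank3 in the frame of stop_face between -0.042 and -0.032 m or y of blank3 in the frame of blank1 between -0.057 and -0.047 m or y of blank3 in the frame of blank2 between -0.057 and -0.047 m or y of blank3 in the frame of blank4 between -0.057 and -0.047 m) and angle between the y axis of blank3 and the y axis of stop_face, either way round below 0.1 rad and x of blank3 in the frame of stop_face between -0.02 and 0.02 m and z of blank3 in the frame of stop_face below 0.008 m), for 0.1 s.
4. the fork gauge straddles blank4, which stands one gap (about 22 mm) from the stop or its neighbour (distance between gauge_mouth and blank4 below 0.025 m and (y of blank4 in the frame of stop_face between -0.042 and -0.032 m or y of blank4 in the frame of blank1 between -0.057 and -0.047 m or y of blank4 in the frame of blank2 between -0.057 and -0.047 m or y of blank4 in the frame of blank3 between -0.057 and -0.047 m) and angle between the y axis of blank4 and the y axis of stop_face, either way round below 0.1 rad and x of blank4 in the frame of stop_face between -0.02 and 0.02 m and z of blank4 in the frame of stop_face below 0.008 m), for 0.1 s.
5. the tray is fully home with every blank one gap from the next (value of joint tray above 0.29 m and (y of blank1 in the frame of stop_face between -0.042 and -0.032 m or y of blank1 in the frame of blank2 between -0.057 and -0.047 m or y of blank1 in the frame of blank3 between -0.057 and -0.047 m or y of blank1 in the frame of blank4 between -0.057 and -0.047 m) and angle between the y axis of each of blank1, blank2, blank3, blank4 and the y axis of stop_face, either way round below 0.1 rad and x of blank1 in the frame of stop_face between -0.02 and 0.02 m and z of each of blank1, blank2, blank3, blank4 in the frame of stop_face below 0.008 m and (y of blank2 in the frame of stop_face between -0.042 and -0.032 m or y of blank2 in the frame of blank1 between -0.057 and -0.047 m or y of blank2 in the frame of blank3 between -0.057 and -0.047 m or y of blank2 in the frame of blank4 between -0.057 and -0.047 m) and x of blank2 in the frame of stop_face between -0.02 and 0.02 m and (y of blank3 in the frame of stop_face between -0.042 and -0.032 m or y of blank3 in the frame of blank1 between -0.057 and -0.047 m or y of blank3 in the frame of blank2 between -0.057 and -0.047 m or y of blank3 in the frame of blank4 between -0.057 and -0.047 m) and x of blank3 in the frame of stop_face between -0.02 and 0.02 m and (y of blank4 in the frame of stop_face between -0.042 and -0.032 m or y of blank4 in the frame of blank1 between -0.057 and -0.047 m or y of blank4 in the frame of blank2 between -0.057 and -0.047 m or y of blank4 in the frame of blank3 between -0.057 and -0.047 m) and x of blank4 in the frame of stop_face between -0.02 and 0.02 m), for 0.2 s.
6. the flywheel's shaft stands just past dead centre (x of shaft_key in the frame of wheel_axis above 0 m and y of shaft_key in the frame of wheel_axis between 0.00048 and 0.0068 m), for 0.2 s.
At the end, for the whole second after the job is handed in: Blanks flat, square (0.1 rad), within 20 mm of the tray's centre line, in one row from the stop with gaps of 17 to 27 mm; tray within 10 mm of home; shaft at rest 2 to 25 degrees past dead centre (there the key points to the press's +x); gauge upright, within 40 mm of the mat's centre (all of step 5 and all of step 6 and horizontal distance between gauge_mouth and mat below 0.04 m and angle between gauge's own z axis and vertical below 0.1 rad and height (world z) of gauge below 0.01 m and linear speed of each of gauge, flywheel below 0.02 m/s and angular speed of flywheel below 0.05 rad/s); the robot touches nothing.
It fails at once if a bystander (knife) is moved more than 20 mm (distance of knife from where it was at the start of the episode above 0.02 m).
It fails at once if a bystander (glue_jar) is moved more than 20 mm (distance of glue_jar from where it was at the start of the episode above 0.02 m).
It fails at once if a bystander (oil_can) is moved more than 20 mm (distance of oil_can from where it was at the start of the episode above 0.02 m).
Of blank1, blank2, blank3, blank4 only 2 to 4 are there at a start; the rules pass over those that are not, and their reading is None.
At some moment in a run one of gauge may be knocked a few centimetres aside while the robot is not near it.
Once in a run the grip may slacken for a moment while it holds something.
It also fails if it takes over 200 s, if anything falls off the work surface, if the arm or the gripper's body presses on something with over 40 N, if the wrist force passes 120 N, or if a joint passes its speed limit or range.

## Working session

There is one attempt and no reset: what is moved stays moved. The work goes in short steps, each a Python script; the robot and the scene stay as the last script left them, time stands still between calls to the robot, and variables do not carry over. Pictures are saved under pics/ and viewed, about 12 in all and at most 16, crops included, and the job is handed in when it is done.

```bash
mkdir -p pics; ls
cat > s1.py <<'E'
from workcell import env
import cv2, numpy as np
for n in ["scene","top"]:
    f=env.grab_frame(n); cv2.imwrite(f"pics/{n}0.png",f["image"])
    print(n,{k:np.round(v,3).tolist() for k,v in f.items() if k not in("image",)})
    for t in ["blank1","blank2","blank3","blank4","gauge","gauge_grip","mat","press","tray","stop_face","tray_handle","flywheel","crank_top","shaft_key","knife","glue_jar","oil_can"]:
        try: print(t,[(np.round(d["xyz"],3).tolist(),round(d["score"],2)) for d in env.search_frame(f,t)][:6])
        except Exception as e: print(t,repr(e))
s=env.read_state(); print(s)
E
python3 s1.py
```

```text
pics
scene {'fx': 458.976, 'fy': 458.976, 'cx': 316.368, 'cy': 251.408, 'position': [1.008, 0.733, 1.054], 'orientation': [45.224, -0.527, 145.067], 'shot': 1}
blank1 [([0.549, -0.142, 0.04], 0.92), ([0.27, 0.235, 0.026], 0.92), ([0.56, -0.013, 0.039], 0.67), ([0.561, 0.046, 0.045], 0.65), ([0.556, -0.074, 0.04], 0.64), ([0.388, 0.063, 0.028], 0.61)]
blank2 [([0.549, -0.142, 0.04], 0.92), ([0.27, 0.235, 0.026], 0.92), ([0.56, -0.013, 0.039], 0.67), ([0.561, 0.046, 0.045], 0.65), ([0.556, -0.074, 0.04], 0.64), ([0.388, 0.063, 0.028], 0.61)]
blank3 [([0.549, -0.142, 0.04], 0.92), ([0.27, 0.235, 0.026], 0.92), ([0.56, -0.013, 0.039], 0.67), ([0.561, 0.046, 0.045], 0.65), ([0.556, -0.074, 0.04], 0.64), ([0.388, 0.063, 0.028], 0.61)]
blank4 [([0.549, -0.142, 0.04], 0.92), ([0.27, 0.235, 0.026], 0.92), ([0.56, -0.013, 0.039], 0.67), ([0.561, 0.046, 0.045], 0.65), ([0.556, -0.074, 0.04], 0.64), ([0.388, 0.063, 0.028], 0.61)]
gauge [([0.486, -0.377, 0.044], 0.74), ([0.577, 0.295, 0.127], 0.7), ([0.567, 0.292, 0.172], 0.42)]
gauge_grip [([0.488, -0.378, 0.049], 0.79), ([0.549, -0.143, 0.042],
[... 2342 characters left out ...]
 [([0.628, 0.445, 0.071], 0.6)]
{'clock': 1.8, 'joint_positions': array([ 7.80145098e+01,  2.20435485e+01,  4.52149391e-01,  8.17428104e-04,
       -6.84120220e+01, -1.48170101e+01]), 'qvel': array([ 0.05238676,  0.04465917,  0.07902562, -0.02552762,  0.13833685,
       -0.06800496]), 'joint_torque': array([-1.03749899e-03, -3.90459716e+01,  1.87626475e+01,  4.22449127e+00,
        1.55234733e-02, -2.52797361e-05]), 'position': array([0.28179071, 0.55784192, 0.22252922]), 'tool_rot': array([-8.99968870e+01,  1.60968725e-03,  1.53197801e+02]), 'force': array([-0.00903817,  0.30886964, -0.00497705]), 'wrist_torque': array([-0.00157358, -0.05662424, -0.02781071]), 'opening': 1.0002346269630733}
```

View pics/scene0.png

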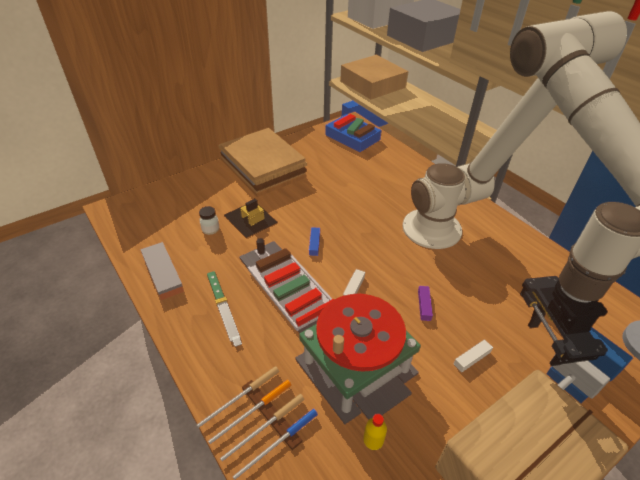

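View pics/top0.png

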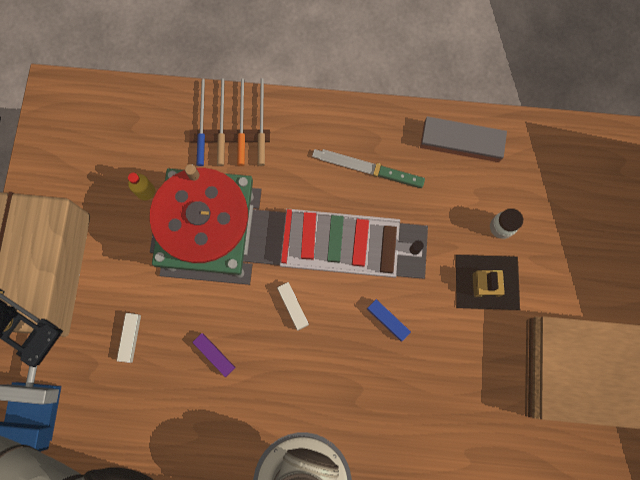

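All four blanks are present, in the order stop, red, green, red, brown. The tray runs roughly along world +y. In the top view the gauge is at (489,283) and the wheel at (200,213). Next I'll take close wrist views.

```bash
cat > h.py <<'E'
from workcell import env
import cv2, numpy as np
from scipy.spatial.transform import Rotation as Ro
def D(yaw): return [-90,0,yaw]
def px2w(f,uv,z):
    uv=np.atleast_2d(np.asarray(uv,float)); R=Ro.from_euler('xyz',f["orientation"],degrees=True).as_matrix()
    d=np.c_[(uv[:,0]-f["cx"])/f["fx"],-(uv[:,1]-f["cy"])/f["fy"],-np.ones(len(uv))]@R.T
    p=np.asarray(f["position"]); return p+d*((z-p[2])/d[:,2])[:,None]
def w2px(f,P):
    R=Ro.from_euler('xyz',f["orientation"],degrees=True).as_matrix()
    c=(np.atleast_2d(P)-np.asarray(f["position"]))@R
    return np.c_[f["cx"]-f["fx"]*c[:,0]/c[:,2], f["cy"]+f["fy"]*c[:,1]/c[:,2]]
def hsvmask(img,kind):
    h=cv2.cvtColor(img,cv2.COLOR_BGR2HSV)
    r={'red':[((0,150,60),(6,255,255)),((172,150,60),(180,255,255))],'green':[((45,80,30),(85,255,255))],'brown':[((3,70,20),(15,220,95))],'yellow':[((18,110,90),(35,255,255))]}[kind]
    m=sum(cv2.inRange(h,*x) for x in r); return cv2.morphologyEx(m,cv2.MORPH_OPEN,np.ones((3,3)))
def rects(f,kind,z,amin=300):
    """min-area rects of colour blobs, in world at height z: (centre, long, short, yaw of short side)"""
    out=[]
    for c in cv2.findContours(hsvmask(f["image"],kind),cv2.RETR_EXTERNAL,cv2.CHAIN_APPROX_NONE)[0]:
        if cv2.contourArea(c)<amin: continue
        w=px2w(f,c[:,0,:],z)[:,:2]
        (cx,cy),(a,b),t=cv2.minAreaRect((w*1000).astype(np.float32))
        if a<b: t+=90;a,b=b,a      # t: long side direction
        out.append((round(cx/1e3,4),round(cy/1e3,4),round(a,1),round(b,1),round((t+90)%180-90,1)))
    return out
def shot(name,png=None):
    f=env.grab_frame(name)
    if png: cv2.imwrite(f"pics/{png}.png",f["image"])
    return f
def st(): 
    s=env.read_state(); return round(s["clock"],2),np.round(s["position"],4).tolist(),np.round(s["force"],1).tolist(),np.round(s["wrist_torque"],2).tolist(),round(float(s["opening"]),3)
E
cat > s2.py <<'E'
from h import *
f=env.grab_frame("top")
print("stop/red z44",rects(f,'red',0.043),"green",rects(f,'green',0.043),"brown",rects(f,'brown',0.043))
env.goto([0.54,-0.05,0.42],D(0)); f=shot("wrist","w1"); print(f["position"],f["orientation"],f["fx"],f["cx"],f["cy"])
for k in('red','green','brown'): print(k,rects(f,k,0.043))
env.goto([0.48,-0.36,0.35],D(0)); g=shot("wrist","w2"); print(g["position"],g["orientation"])
for t in("gauge","gauge_grip","mat"): print(t,[(np.round(d["xyz"],3).tolist(),round(d["score"],2)) for d in env.search_frame(g,t)][:3])
cv2.imwrite("pics/w12.png",np.hstack([cv2.resize(f["image"],(400,300)),cv2.resize(g["image"],(400,300))]))
print(st())
E
python3 s2.py
```

```text
stop/red z44 [(0.5501, -0.0844, 110.6, 29.2, -1.1), (0.555, 0.0383, 110.2, 29.4, 2.1), (0.5818, 0.3022, 230.9, 230.1, 6.7)] green [] brown [(0.301, -0.4776, 217.0, 37.3, 0.0), (0.4788, -0.3335, 112.1, 41.9, 2.3), (0.5399, -0.15, 111.0, 30.2, -0.6), (0.6367, -0.4357, 55.5, 49.0, -84.7), (0.7873, -0.6989, 101.5, 66.5, 69.3)]
[ 0.4643885  -0.04966793  0.5814059 ] [-1.59536259e+01 -2.48979045e-02  9.01025544e+01] 341.83236733534926 321.53583442423934 229.84203946889025
red [(0.5558, 0.0371, 109.2, 31.6, 2.2), (0.5509, -0.084, 108.4, 29.6, -0.5), (0.5504, 0.0874, 125.7, 17.5, -0.2), (0.5789, 0.3424, 266.4, 230.2, 14.4)]
green [(0.7177, -0.1551, 81.6, 26.6, 78.7), (0.5548, -0.025, 107.2, 28.1, 0.4), (0.5654, 0.3144, 261.4, 222.4, -0.2)]
brown [(0.3525, -0.4853, 125.2, 34.2, -6.6)]
[ 0.4046332  -0.35954285  0.51216312] [-1.60466049e+01 -8.41789118e-03  9.01021314e+01]
gauge [([0.479, -0.389, 0.042], 0.97)]
gauge_grip [([0.485, -0.391, 0.048], 0.9), ([0.537, -0.05, 0.018], 0.37)]
mat [([0.489, -0.396, 0.005], 0.96)]
(5.78, [0.4807, -0.359, 0.3505], [-0.0, -0.7, -0.3], [0.04, -0.17, -0.01], 0.999)
```

View pics/w12.png

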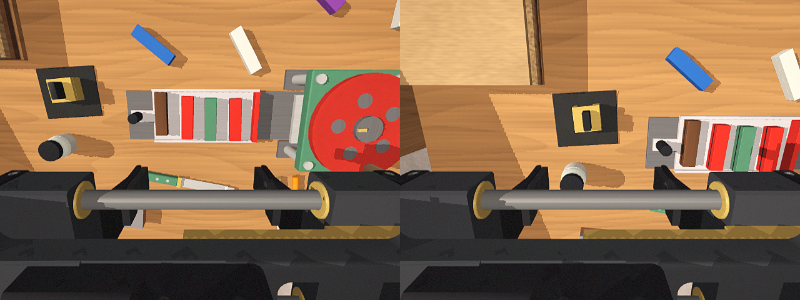

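The left view shows the tray row, with the handle post at about (135,118) and the wheel hub at (370,130). The right view shows the gauge at (590,118) on its mat, with its open side facing along the row. I'll zoom in and fit.

```bash
cat > s3.py <<'E'
from h import *
f=shot("top")
m=hsvmask(f["image"],'red'); c=max(cv2.findContours(m,cv2.RETR_EXTERNAL,cv2.CHAIN_APPROX_NONE)[0],key=cv2.contourArea)
w=px2w(f,c[:,0,:],0.171)[:,:2]; print("wheel top",cv2.minEnclosingCircle((w*1000).astype(np.float32)), cv2.fitEllipse((w*1000).astype(np.float32)))
env.goto([0.54,-0.385,0.30],D(0)); g=shot("wrist","w3")
for k in ("gauge","mat","gauge_grip"):
    ts=env.trace(g,k)
    if ts:
        mm=ts[0]["mask"].astype(np.uint8); cs=max(cv2.findContours(mm,cv2.RETR_EXTERNAL,cv2.CHAIN_APPROX_NONE)[0],key=cv2.contourArea)
        for z in (0.004,0.046,0.078): print(k,round(ts[0]["score"],2),z,cv2.minAreaRect((px2w(g,cs[:,0,:],z)[:,:2]*1000).astype(np.float32)))
u,v=w2px(g,[0.485,-0.385,0.04])[0].astype(int); print(u,v)
s=g["image"][max(0,v-70):v+70,max(0,u-93):u+93]; print(max(0,v-70),max(0,u-93))
env.goto([0.54,-0.15,0.30],D(0)); q=shot("wrist","w4")
for k in ('red','green','brown'): print(k,rects(q,k,0.043))
s2=q["image"][60:330]
print([(np.round(d["xyz"],3).tolist(),round(d["score"],2)) for d in env.search_frame(q,"tray_handle")])
a=cv2.resize(s,(400,300),interpolation=cv2.INTER_CUBIC)
cv2.imwrite("pics/z1.png",np.hstack([a,cv2.resize(q["image"],(400,300))]))
E
python3 s3.py
```

```text
wheel top ((548.7257690429688, 273.82000732421875), 106.40419006347656) ((547.6746826171875, 272.90399169921875), (203.47279357910156, 209.88059997558594), 2.0162737369537354)
gauge 0.78 0.004 ((483.6146240234375, -391.0960693359375), (61.32997512817383, 66.84602355957031), 5.730275630950928)
gauge 0.78 0.046 ((481.9137268066406, -390.5516662597656), (55.683013916015625, 60.69117736816406), 5.730352878570557)
gauge 0.78 0.078 ((480.6178283691406, -390.13690185546875), (51.38056182861328, 56.00175094604492), 5.730396270751953)
mat 0.81 0.004 ((489.2520751953125, -396.04693603515625), (130.34230041503906, 150.7482452392578), 3.4799301624298096)
mat 0.81 0.046 ((487.0320129394531, -395.046630859375), (118.34103393554688, 136.8681182861328), 3.479952335357666)
mat 0.81 0.078 ((485.3406982421875, -394.2846374511719), (109.19718933105469, 126.29281616210938), 3.4800033569335938)
gauge_grip 0.57 0.004 ((483.2796630859375, -392.00250244140625), (61.457542419433594, 67.102783203125), 5.066978931427002)
gauge_grip 0.57 0.046 ((481.6095886230469, -391.37469482421875), (55.79884719848633, 60.9243278503418), 5.0670166015625)
gauge_grip 0.57 0.078 ((480.3371276855469, -390.8962707519531), (51.48746871948242, 56.216922760009766), 5.066981792449951)
321 150
80 228
red [(0.5553, 0.0336, 110.1, 37.8, 2.0), (0.5505, -0.0863, 109.6, 31.8, -1.1), (0.5499, 0.0837, 126.8, 24.8, -0.2)]
green [(0.5543, -0.0285, 107.2, 34.2, 0.1), (0.5703, 0.2296, 177.7, 41.0, 14.4)]
brown [(0.3718, -0.4857, 87.7, 32.8, -9.6)]
[([0.542, -0.046, 0.019], 0.58)]
```

View pics/z1.png

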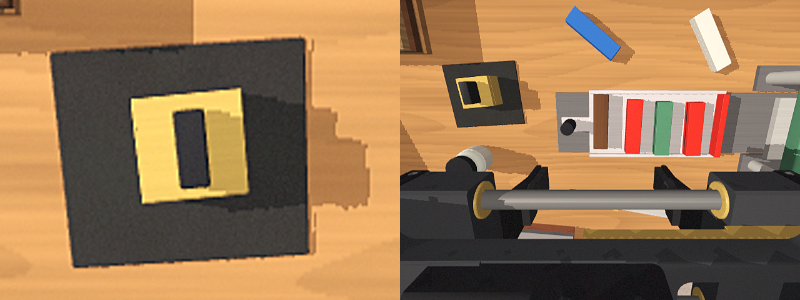

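The gauge sits at (0.482,-0.391) with yaw about 5.7°, and the mat is at (0.489,-0.396). Next I need the tray yaw and row positions, then I'll grasp the gauge.

```bash
cat > s4.py <<'E'
from h import *
# handle top from earlier pixel, taken from same pose
env.goto([0.54,-0.05,0.30],D(0)); q=shot("wrist","w5"); top=shot("top")
def edge(f,kind,z,ysel):  # side-edge lines of blob nearest ysel
    res=[]
    for c in cv2.findContours(hsvmask(f["image"],kind),cv2.RETR_EXTERNAL,cv2.CHAIN_APPROX_NONE)[0]:
        w=px2w(f,c[:,0,:],z)[:,:2]
        if len(c)<60 or abs(w[:,1].mean()-ysel)>0.02 or abs(w[:,0].mean()-0.55)>.03: continue
        x0=w[:,0].mean(); s=w[abs(w[:,0]-x0)<0.045]; m=s[:,1].mean()
        for side in (-1,1):
            e=s[(s[:,1]-m)*side>0.004]
            p=np.polyfit(e[:,0],e[:,1],1); res.append((side,round(np.polyval(p,0.55),4),round(np.degrees(np.arctan(p[0])),2)))
        res.append(('x',round(w[:,0].min(),4),round(w[:,0].max(),4)))
    return res
for n,f in(("q",q),("top",top)):
    for k,y in (('red',.088),('red',.037),('green',-.025),('red',-.085),('brown',-.15)): print(n,k,y,edge(f,k,0.0435,y))
for f in (q,top):
    t=env.trace(f,"tray"); 
    if t:
        cs=max(cv2.findContours(t[0]["mask"].astype(np.uint8),cv2.RETR_EXTERNAL,cv2.CHAIN_APPROX_NONE)[0],key=cv2.contourArea)
        print("tray",cv2.minAreaRect((px2w(f,cs[:,0,:],0.03)[:,:2]*1000).astype(np.float32)))
cv2.imwrite("pics/z2.png",cv2.resize(q["image"][:330],(800,412)))
E
python3 s4.py; python3 -c "
from h import *"
```

```text
q red 0.088 [(-1, np.float64(0.0774), np.float64(-0.3)), (1, np.float64(0.0952), np.float64(-0.23)), ('x', np.float64(0.4862), np.float64(0.6126))]
q red 0.037 [(-1, np.float64(0.0203), np.float64(2.06)), (1, np.float64(0.0519), np.float64(1.91)), ('x', np.float64(0.5004), np.float64(0.6099))]
q green -0.025 [(-1, np.float64(-0.0396), np.float64(0.44)), (1, np.float64(-0.0116), np.float64(0.29)), ('x', np.float64(0.5004), np.float64(0.6086))]
q red -0.085 [(-1, np.float64(-0.0985), np.float64(-0.76)), (1, np.float64(-0.0699), np.float64(-1.66)), ('x', np.float64(0.4957), np.float64(0.6046))]
q brown -0.15 []
top red 0.088 []
top red 0.037 [(-1, np.float64(0.0259), np.float64(1.43)), (1, np.float64(0.0511), np.float64(1.1)), ('x', np.float64(0.4996), np.float64(0.5911))]
top green -0.025 []
top red -0.085 [(-1, np.float64(-0.0978), np.float64(-1.01)), (1, np.float64(-0.0708), np.float64(-1.28)), ('x', np.float64(0.4948), np.float64(0.597))]
top brown -0.15 [(-1, np.float64(-0.1644), np.float64(-0.7)), (1, np.float64(-0.1366), np.float64(-1.15)), ('x', np.float64(0.4843), np.float64(0.5891))]
tray ((547.48095703125, -36.047454833984375), (140.02964782714844, 275.20294189453125), 0.05024077370762825)
tray ((548.1796875, -37.80903625488281), (274.1905517578125, 141.00946044921875), 89.06133270263672)
```

View pics/z2.png

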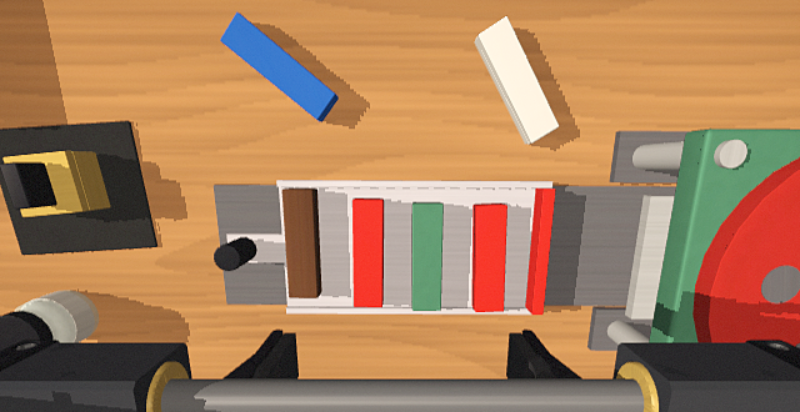

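The tray yaw is about -0.3° and the stop face is at y≈0.084. The blank centres are at y ≈ 0.037, -0.026, -0.084 and -0.150. Now I'll grasp the gauge.

```bash
cat > s5.py <<'E'
from h import *
env.goto([0.4818,-0.3896,0.16],D(5.7)); print(st())
print(env.move_straight([0.4818,-0.3896,0.052],rate=0.1,force_limit=8),st())
env.gripper_to(0.0,45); print(st())
env.move_straight([0.4818,-0.3896,0.16],rate=0.12); print(st())
q=shot("wrist","g1"); s=shot("scene","g1s")
u,v=w2px(s,[0.48,-0.39,0.1])[0].astype(int)
cv2.imwrite("pics/z3.png",np.hstack([cv2.resize(q["image"],(400,300)),cv2.resize(s["image"][max(v-60,0):v+60,u-80:u+80],(400,300))]))
E
python3 s5.py
```

```text
(9.56, [0.4826, -0.3892, 0.1607], [0.7, 0.6, 1.0], [0.03, -0.17, -0.05], 1.001)
False (10.79, [0.4823, -0.3899, 0.0528], [0.5, -0.2, 0.1], [0.06, -0.17, 0.05], 0.999)
(11.93, [0.4818, -0.3897, 0.0519], [0.6, 0.5, -0.6], [-0.08, -0.22, -0.0], 0.182)
(12.98, [0.4812, -0.3892, 0.1589], [-0.6, 0.4, -2.2], [0.05, -0.14, 0.0], 0.178)
```

View pics/z3.png

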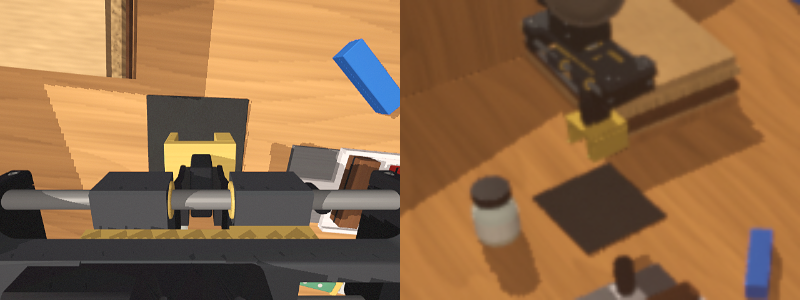

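The gauge is held straight, with its tongue to the right (+y). Now I'll draw up blank1.

```bash
cat >> h.py <<'E'
YP=-0.3; X=0.549; G=0.005; ZO=0.048
def insert(yc,yaw,x=X):
    env.goto([x,yc+G,0.150],D(yaw)); print("above",st())
    hit=env.move_straight([x,yc+G,0.020+ZO],rate=0.06,force_limit=7); print("down hit",hit,st()); return hit
def draw(ym,x=X,lim=3.0):
    p=env.read_state()["position"]
    hit=env.move_straight([x,ym+G,0.020+ZO],D(YP),rate=0.02,force_limit=lim); print("draw hit",hit,st()); env.dwell(0.3); print(st()); return hit
E
cat > s6.py <<'E'
from h import *
env.goto([0.549,-0.25,0.17],D(2))
if not insert(0.037,1.9):
    draw(0.084-0.034-0.0015)
q=shot("wrist","b1"); t=shot("top","b1t")
u,v=w2px(t,[0.55,0.0,0.04])[0].astype(int)
cv2.imwrite("pics/z4.png",np.hstack([cv2.resize(q["image"],(400,300)),cv2.resize(t["image"][v-60:v+60,u-80:u+80],(400,300))]))
E
python3 s6.py
```

```text
above (14.88, [0.5492, 0.0408, 0.1501], [-0.1, -0.6, -1.8], [0.02, -0.18, 0.06], 0.181)
down hit False (16.39, [0.5493, 0.0421, 0.0684], [0.6, -0.9, -2.0], [0.05, -0.19, 0.02], 0.183)
draw hit False (17.12, [0.549, 0.0537, 0.068], [0.3, 0.1, -2.6], [0.05, -0.14, 0.01], 0.181)
(17.42, [0.549, 0.0535, 0.0679], [-0.4, 0.1, -2.0], [-0.02, -0.13, 0.02], 0.177)
```

View pics/z4.png

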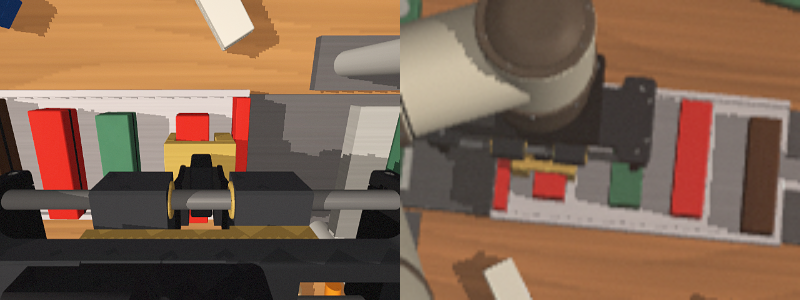

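Blank1 is in the fork with the tongue close to the stop. In the left half the blank spans about u=177–209 and the stop front is at about u=233. I'll check the gap numerically before releasing.

```bash
cat >> h.py <<'E'
def scan(f,x,kinds=('red','green','brown'),y0=-0.20,y1=0.12,z=0.0432):
    """colour runs along the row at world x on plane z: start/end y"""
    ys=np.arange(y0,y1,0.0003); uv=w2px(f,np.c_[np.full(len(ys),x),ys,np.full(len(ys),z)])
    out=[]
    for k in kinds:
        m=hsvmask(f["image"],k); b=cv2.remap(m,uv[:,0].astype(np.float32)[:,None],uv[:,1].astype(np.float32)[:,None],cv2.INTER_LINEAR)[:,0]>127
        d=np.flatnonzero(np.diff(np.r_[0,b.astype(int),0])); out+=[(k,round(ys[a],4),round(ys[e-1],4)) for a,e in zip(d[::2],d[1::2]) if e-a>20]
    return sorted(out,key=lambda r:-r[1])
E
cat > s7.py <<'E'
from h import *
q=shot("wrist"); print(np.round(q["position"],3))
for x in (.50,.505,.51): print(x,scan(q,x), "floor-level stop:",scan(q,x,('red',),z=0.019)[0])
E
python3 s7.py
```

```text
[0.473 0.054 0.23 ]
0.5 [('red', np.float64(0.0811), np.float64(0.0961)), ('red', np.float64(0.0325), np.float64(0.0595)), ('green', np.float64(-0.0368), np.float64(-0.0071)), ('red', np.float64(-0.0977), np.float64(-0.0617)), ('brown', np.float64(-0.1223), np.float64(-0.1157))] floor-level stop: ('red', np.float64(0.0844), np.float64(0.1015))
0.505 [('red', np.float64(0.0808), np.float64(0.0958)), ('red', np.float64(0.0313), np.float64(0.0607)), ('green', np.float64(-0.0392), np.float64(-0.0071)), ('red', np.float64(-0.0977), np.float64(-0.0623)), ('brown', np.float64(-0.122), np.float64(-0.1145))] floor-level stop: ('red', np.float64(0.0847), np.float64(0.1018))
0.51 [('red', np.float64(0.0808), np.float64(0.0961)), ('red', np.float64(0.0316), np.float64(0.0607)), ('green', np.float64(-0.0395), np.float64(-0.0071)), ('red', np.float64(-0.0977), np.float64(-0.062))] floor-level stop: ('red', np.float64(0.0841), np.float64(0.1015))
```

Blank1 is 38.4 mm from the stop against a nominal 37. I'll tighten it by 1 mm, back off and lift, then do blank2 the same way.

```bash
cat >> h.py <<'E'
def leave():
    p=np.array(env.read_state()["position"]); p[1]-=0.003; env.move_straight(p,rate=0.02); env.dwell(.1)
    p[2]=0.150; env.move_straight(p,rate=0.08); print("left",st())
E
cat > s8.py <<'E'
from h import *
draw(0.0495); leave()
q=shot("wrist"); print(scan(q,.505))
if not insert(-0.025,0.35):
    draw(0.0318-0.034-0.0015)
    q=shot("wrist","b2"); print(np.round(q["position"],3)); print(scan(q,.505),scan(q,.51))
E
python3 s8.py
```

```text
draw hit False (17.82, [0.5489, 0.0544, 0.068], [-1.2, -0.8, -2.2], [-0.12, -0.11, -0.02], 0.184)
(18.12, [0.5489, 0.0545, 0.068], [-0.1, -0.8, -2.8], [-0.22, -0.17, 0.02], 0.177)
left (19.69, [0.5485, 0.0513, 0.1493], [0.6, -0.7, -2.5], [0.06, -0.16, 0.05], 0.183)
[('red', np.float64(0.082), np.float64(0.0958)), ('red', np.float64(0.0322), np.float64(0.0613)), ('green', np.float64(-0.0398), np.float64(-0.008)), ('red', np.float64(-0.0974), np.float64(-0.0641))]
above (20.13, [0.5487, -0.0212, 0.1494], [0.5, 0.1, -2.0], [0.06, -0.16, 0.04], 0.182)
down hit False (21.65, [0.5493, -0.02, 0.0684], [-1.3, 0.3, -2.5], [-0.0, -0.1, 0.01], 0.181)
draw hit False (22.87, [0.549, 0.0014, 0.0679], [0.6, -1.0, -1.7], [-0.12, -0.16, -0.02], 0.179)
(23.17, [0.5489, 0.0014, 0.0679], [-0.4, 0.5, -1.9], [0.12, -0.16, 0.1], 0.179)
[0.473 0.002 0.23 ]
[('red', np.float64(0.0748), np.float64(0.0958)), ('red', np.float64(0.0298), np.float64(0.0607)), ('green', np.float64(-0.0209), np.float64(0.0079)), ('red', np.float64(-0.098), np.float64(-0.0653))] [('red', np.float64(0.0748), np.float64(0.0958)), ('red', np.float64(0.0298), np.float64(0.0607)), ('green', np.float64(-0.0212), np.float64(0.0079)), ('red', np.float64(-0.0983), np.float64(-0.0653))]
```

```bash
cat > s9.py <<'E'
from h import *
leave()
if not insert(-0.084,-1.2):
    draw(-0.0571)
    q=shot("wrist","b3"); print(np.round(q["position"],3)); print(scan(q,.505),scan(q,.51))
    print(rects(q,'brown',0.0432))
    cv2.imwrite("pics/z5.png",q["image"])
E
python3 s9.py
```

```text
left (24.79, [0.5485, -0.0017, 0.1494], [-0.7, -0.4, -1.9], [0.04, -0.15, -0.05], 0.178)
above (25.2, [0.5486, -0.0801, 0.1493], [-0.2, 0.9, -2.5], [0.07, -0.18, 0.03], 0.181)
down hit False (26.72, [0.5493, -0.079, 0.0684], [-0.3, -0.0, -2.1], [-0.02, -0.17, 0.05], 0.179)
draw hit False (28.21, [0.549, -0.052, 0.0679], [-0.2, -0.2, -2.1], [-0.25, -0.21, -0.0], 0.181)
(28.51, [0.549, -0.052, 0.0679], [-0.1, -1.2, -2.6], [-0.21, -0.26, 0.04], 0.18)
[ 0.473 -0.052  0.23 ]
[('red', np.float64(0.0685), np.float64(0.0958)), ('red', np.float64(0.0268), np.float64(0.0601)), ('green', np.float64(-0.0233), np.float64(0.0073)), ('red', np.float64(-0.0743), np.float64(-0.0455))] [('red', np.float64(0.0685), np.float64(0.0958)), ('red', np.float64(0.0268), np.float64(0.0604)), ('green', np.float64(-0.023), np.float64(0.0073)), ('red', np.float64(-0.0746), np.float64(-0.0455)), ('brown', np.float64(-0.1373), np.float64(-0.1313))]
[(0.5192, -0.1346, 67.0, 6.8, 0.6)]
```

View pics/z5.png

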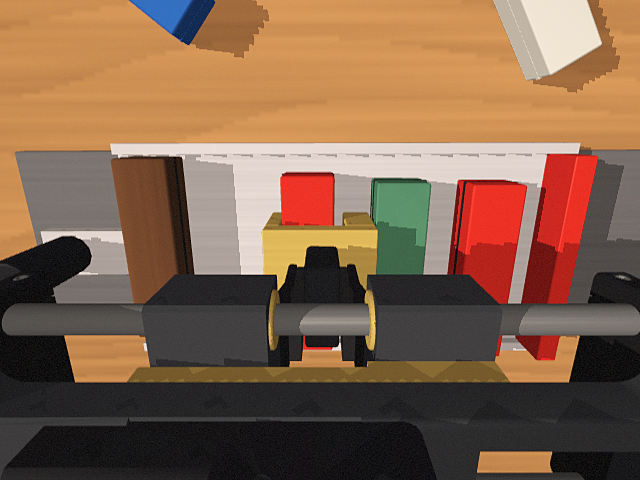

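Blank3 is in place about 53 mm from green. Brown's top face spans about u=112–168 at row 158. Blank4 is next, after which I'll return the gauge to the mat.

```bash
cat > s10.py <<'E'
from h import *
q=shot("wrist"); print(px2w(q,[(112,160),(168,160),(148,270)],0.043))
y=px2w(q,[(112,160),(168,160)],0.043)[:,1].mean(); x=px2w(q,[(140,160)],.043)[0,0]
yc=y-np.tan(np.radians(0.9))*(0.549-x); print(yc)
leave()
yc=np.clip(yc,-.1525,-.1485)
if not insert(yc,-0.9):
    draw(-0.1106)
    q=shot("wrist","b4"); print(np.round(q["position"],3)); print(scan(q,.505),scan(q,.51))
E
python3 s10.py
```

```text
[[ 0.4871637  -0.16426558  0.043     ]
 [ 0.48730523 -0.13422609  0.043     ]
 [ 0.55075058 -0.15413792  0.043     ]]
-0.1502161300914796
left (30.18, [0.5485, -0.0551, 0.1493], [0.5, -0.4, -2.2], [0.01, -0.13, -0.05], 0.18)
above (30.63, [0.5485, -0.1463, 0.1492], [-0.4, 0.8, -1.9], [0.05, -0.18, 0.03], 0.179)
down hit False (32.15, [0.5493, -0.1453, 0.0685], [0.5, -0.8, -3.0], [0.04, -0.17, 0.08], 0.177)
draw hit False (34.28, [0.549, -0.1056, 0.0679], [0.1, -1.9, -2.6], [-0.31, -0.18, 0.02], 0.181)
(34.58, [0.549, -0.1056, 0.068], [0.9, -1.1, -1.6], [-0.29, -0.14, 0.0], 0.181)
[ 0.473 -0.105  0.23 ]
[('red', np.float64(0.0622), np.float64(0.0691)), ('red', np.float64(0.0238), np.float64(0.0601)), ('green', np.float64(-0.0263), np.float64(0.007)), ('red', np.float64(-0.0767), np.float64(-0.0458))] [('red', np.float64(0.0622), np.float64(0.0706)), ('red', np.float64(0.0238), np.float64(0.0598)), ('green', np.float64(-0.0263), np.float64(0.0073)), ('red', np.float64(-0.0767), np.float64(-0.0458))]
```

```bash
cat > s11.py <<'E'
from h import *
leave()
env.goto([0.489,-0.391,0.13],D(3.5)); print(st())
print(env.move_straight([0.489,-0.391,0.0515],rate=0.05,force_limit=3),st())
env.gripper_to(1.0); env.dwell(.2)
env.move_straight([0.489,-0.391,0.17],rate=0.12)
env.goto([0.54,-0.385,0.30],D(0)); g=shot("wrist","m1")
ts=env.trace(g,"gauge"); cs=max(cv2.findContours(ts[0]["mask"].astype(np.uint8),cv2.RETR_EXTERNAL,cv2.CHAIN_APPROX_NONE)[0],key=cv2.contourArea)
print("gauge",cv2.minAreaRect((px2w(g,cs[:,0,:],.046)[:,:2]*1000).astype(np.float32)))
env.goto([0.54,-0.05,0.30],D(0)); q=shot("wrist","row1"); print(scan(q,.52),scan(q,.56)); print(st())
cv2.imwrite("pics/z6.png",np.vstack([g["image"][:260,:],q["image"][:300,:]]))
E
python3 s11.py
```

```text
left (36.21, [0.5485, -0.1086, 0.1493], [-0.5, 0.4, -2.8], [0.03, -0.14, -0.06], 0.178)
(37.33, [0.4894, -0.3902, 0.1299], [-0.8, -0.1, -1.7], [0.06, -0.2, -0.02], 0.182)
True (38.86, [0.4889, -0.3911, 0.0519], [0.1, -0.5, 6.2], [0.28, -0.19, 0.1], 0.183)
gauge ((488.9737243652344, -392.0039367675781), (55.72550582885742, 59.53852462768555), 3.4788548946380615)
[('red', np.float64(0.0775), np.float64(0.0958)), ('red', np.float64(0.0274), np.float64(0.0601)), ('green', np.float64(-0.0227), np.float64(0.0076)), ('red', np.float64(-0.0752), np.float64(-0.0449))] [('red', np.float64(0.0772), np.float64(0.0958)), ('red', np.float64(0.0271), np.float64(0.0607)), ('green', np.float64(-0.023), np.float64(0.0067)), ('red', np.float64(-0.0746), np.float64(-0.0458))]
(43.57, [0.5402, -0.0509, 0.2998], [-0.9, -0.1, -0.3], [-0.02, -0.14, -0.03], 1.003)
```

View pics/z6.png

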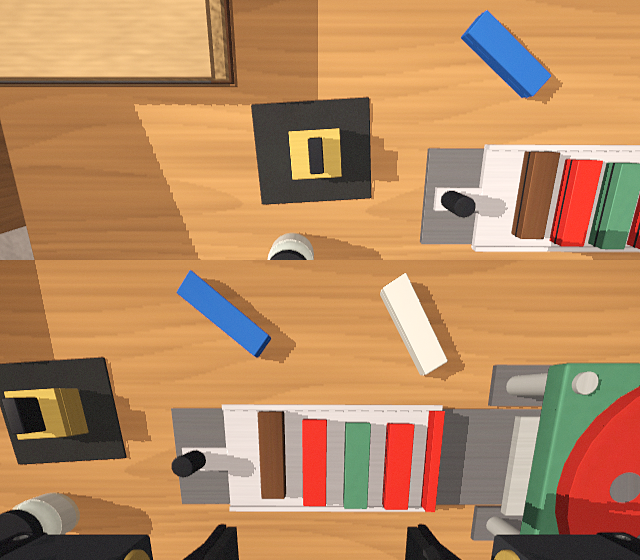

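The gauge is on the mat's centre and the row is even. Next I'll grasp the tray post with the jaws across x, so the gripper body clears the press, and slide the tray home.

```bash
cat > s12.py <<'E'
from h import *
q=shot("wrist"); print(px2w(q,[(258,150),(283,150),(263,238)],.043)); h=px2w(q,[(195,199)],.068)[0]; print("handle",h)
hx,hy=h[0],-0.2155
print(env.inverse_kinematics([hx,hy,0.031],D(90)),env.inverse_kinematics([hx,0.085,0.031],D(90)))
if abs(h[1]-hy)<0.008 and abs(hx-0.548)<0.008:
    env.goto([hx,hy,0.16],D(90))
    print(env.move_straight([hx,hy,0.034],rate=0.08,force_limit=6),st())
    env.gripper_to(0.0,25); print(st())
E
python3 s12.py
```

```text
[[ 0.48507498 -0.12680944  0.043     ]
 [ 0.48509834 -0.09696129  0.043     ]
 [ 0.59511732 -0.12611263  0.043     ]]
handle [ 0.5395596  -0.19873125  0.068     ]
[ -5.80727221  29.47755798 -18.81812661   0.         -41.70431541
   5.80727221] [ 25.96381174  26.91386378 -23.88204903   0.         -39.20408719
 -25.96381174]
```

```bash
cat > s13.py <<'E'
from h import *
t=shot("top"); q=shot("wrist"); print("top",px2w(t,[(416,247)],.068)); print(px2w(q,[(183,203)],.068))
def blob(f,z):
    p=w2px(f,[0.548,-0.2155,z])[0].astype(int); r=28
    g=cv2.cvtColor(f["image"],cv2.COLOR_BGR2GRAY)[p[1]-r:p[1]+r,p[0]-r:p[0]+r]
    n,l,s,c=cv2.connectedComponentsWithStats((g<50).astype(np.uint8)); i=1+np.argmax(s[1:,4]); print(s[i]+[p[0]-r,p[1]-r,0,0,0],c[i]+p-r)
    return g
a=blob(t,.068); b=blob(q,.068)
cv2.imwrite("pics/z7.png",np.hstack([cv2.resize(a,(400,400)),cv2.resize(b,(400,400))]))
print(w2px(t,[0.548,-0.2155,.068]),w2px(q,[0.548,-0.2155,.068]))
E
python3 s13.py
```

```text
top [[ 0.54469577 -0.21186013  0.068     ]]
[[ 0.54419407 -0.21331158  0.068     ]]
[389 217  20  13 128] [395.6953125 224.046875 ]
[172 191  34  26 589] [188.6179966  203.44991511]
[[417.65793009 245.74547165]] [[181.50141603 206.18829868]]
```

View pics/z7.png

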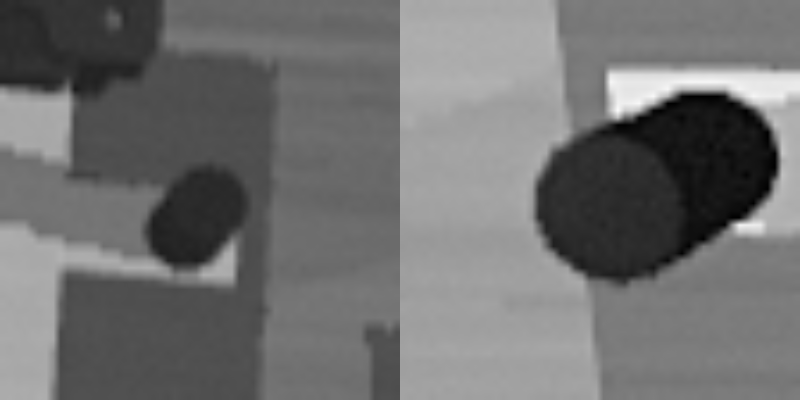

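The post's top is at about (183,207), which gives (0.548,-0.214), as predicted. Grasping it.

```bash
cat > s14.py <<'E'
from h import *
hx,hy=0.5485,-0.2145
env.goto([hx,hy,0.16],D(90))
print(env.move_straight([hx,hy,0.034],rate=0.08,force_limit=6),st())
env.gripper_to(0.0,25); print(st())
print(env.move_straight([hx+0.001,0.05,0.034],rate=0.06,force_limit=15),st())
print(env.move_straight([hx+0.001,0.075,0.034],rate=0.025,force_limit=15),st())
print(env.move_straight([hx+0.001,0.095,0.034],rate=0.012,force_limit=12),st())
E
python3 s14.py
```

```text
False (47.08, [0.5489, -0.2146, 0.0345], [-0.2, 0.0, 0.6], [0.12, -0.02, 0.01], 0.998)
(48.11, [0.5492, -0.2145, 0.034], [2.3, -0.2, -1.5], [0.08, -0.63, 0.02], 0.289)
False (52.67, [0.5501, 0.0498, 0.034], [5.9, -2.4, -5.6], [-0.56, -1.71, 0.01], 0.293)
False (53.82, [0.5503, 0.075, 0.0341], [5.9, -0.5, -4.4], [-0.37, -1.67, 0.02], 0.288)
True (54.86, [0.5503, 0.0855, 0.034], [-0.9, -1.4, 2.4], [-0.29, -0.07, -0.06], 0.294)
```

```bash
cat > s15.py <<'E'
from h import *
print(st()); print(env.move_straight([0.5503,0.096,0.034],rate=0.012,force_limit=12),st()); env.dwell(.2); print(st())
env.gripper_to(1.0); print(st())
env.move_straight([0.5503,env.read_state()["position"][1],0.20],rate=0.12); 
env.goto([0.52,-0.02,0.30],D(0)); 
q=shot("wrist","home"); s=shot("scene","homes")
p=w2px(q,[0.548,0.08,.068])[0]; print("handle pred",p)
cv2.imwrite("pics/z8.png",np.vstack([cv2.resize(q["image"][:330,:],(640,330)),s["image"][240:440,180:540].repeat(1,axis=0) if False else cv2.resize(s["image"][270:420,200:500],(540,270))[:, :540].copy() if False else cv2.copyMakeBorder(cv2.resize(s["image"][270:420,200:500],(540,270)),0,0,0,100,cv2.BORDER_CONSTANT)]))
print(st())
E
python3 s15.py
```

```text
(54.86, [0.5503, 0.0855, 0.034], [-0.9, -1.4, 2.4], [-0.29, -0.07, -0.06], 0.294)
True (55.24, [0.5503, 0.0855, 0.034], [0.2, 0.1, 3.2], [-0.23, -0.06, -0.05], 0.294)
(55.44, [0.5503, 0.0855, 0.034], [-0.8, -0.2, 4.0], [-0.03, 0.19, -0.05], 0.291)
(56.65, [0.5505, 0.0855, 0.0338], [-0.6, 0.2, -0.4], [0.11, -0.02, 0.02], 0.992)
handle pred [405.44695232 223.07839891]
(59.54, [0.5199, -0.0198, 0.2994], [0.6, 0.4, 1.0], [-0.01, -0.19, -0.02], 1.002)
```

View pics/z8.png

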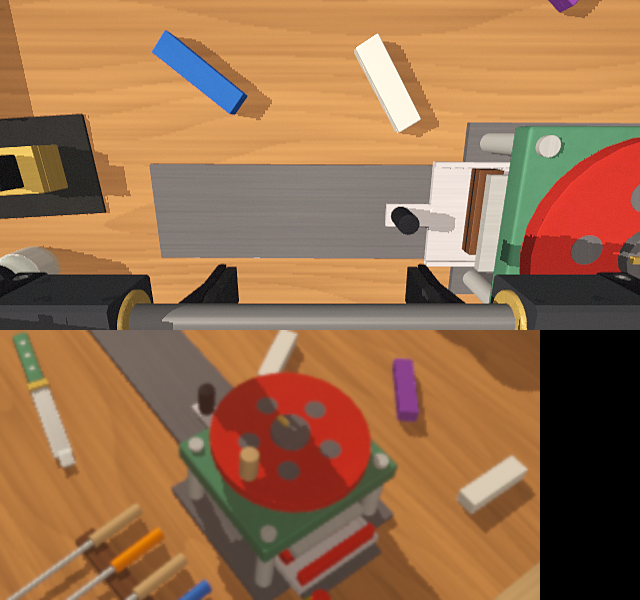

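The tray moved exactly 300 mm and met its end stop; the post is at about (405,222) as predicted. Now I'll look at the wheel from above to fit the axis, key and crank.

```bash
cat > s16.py <<'E'
from h import *
env.goto([0.64,0.27,0.42],D(0)); q=shot("wrist","wh")
for t in("crank_top","shaft_key","flywheel"): print(t,[(np.round(d["xyz"],4).tolist(),round(d["score"],2)) for d in env.search_frame(q,t)][:3])
a=np.radians(np.arange(0,360,10))
im=q["image"].copy()
ring=np.c_[0.5485+.105*np.cos(a),0.2755+.105*np.sin(a),np.full(36,.171)]
for u,v in w2px(q,ring): cv2.circle(im,(int(u),int(v)),1,(255,255,0),-1)
print("axis px",w2px(q,[[.5485,.2755,.171],[.633,.293,.218]]))
cv2.imwrite("pics/z9.png",im[:400])
E
python3 s16.py
```

```text
crank_top [([0.6328, 0.2917, 0.2158], 0.62)]
shaft_key []
flywheel [([0.5394, 0.2725, 0.1693], 0.73), ([0.5414, 0.2132, 0.1711], 0.48)]
axis px [[327.18551942 117.75090107]
 [343.74530455 198.41665741]]
```

View pics/z9.png

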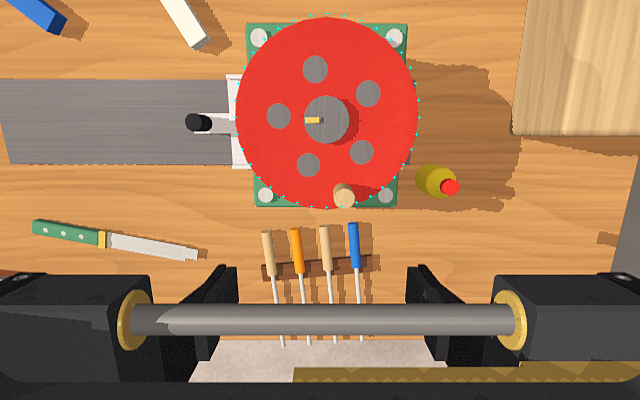

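The ring fits the rim well, so the axis is (0.5485,0.2755). The key at about (313,120) points to -y, roughly -90°. The knob top is at about (344,197), a crank angle of about 11.4°. I'll grip the crank and turn, logging the tangential force.

```bash
cat >> h.py <<'E'
AX=np.array([.5485,.2755]); 
def keyang(f,dbg=False):
    m=hsvmask(f["image"],'yellow')
    c=w2px(f,[*AX,.178])[0]; yy,xx=np.nonzero(m); s=np.hypot(xx-c[0],yy-c[1])<30
    if s.sum()<8: return None
    w=px2w(f,np.c_[xx[s],yy[s]],.178)[:,:2]; d=w.mean(0)-AX
    pc=np.linalg.svd(w-w.mean(0))[2][0]; pc=pc*np.sign(pc@d)
    return [round(float(x),1) for x in (np.degrees(np.arctan2(d[1],d[0])),np.degrees(np.arctan2(pc[1],pc[0])),1000*np.hypot(*d))]
def kp(th,z=.186): t=np.radians(th); return [AX[0]+.085*np.cos(t),AX[1]+.085*np.sin(t),z]
def ft(th): 
    t=np.radians(th); F=np.mean([env.read_state()["force"]],axis=0); return float(F@[-np.sin(t),np.cos(t),0])
E
cat > s17.py <<'E'
from h import *
print("key0",keyang(shot("wrist")))
T0=11.4
env.goto(kp(T0,.29),D(T0)); print(st())
print(env.move_straight(kp(T0),rate=0.08,force_limit=6),st())
env.gripper_to(0.0,40); print(st())
q=shot("wrist","cr0"); print("key",keyang(q))
for th in np.arange(T0+4,T0+41,4):
    env.move_straight(kp(th),D(th),rate=0.04); a=ft(th); env.dwell(.15); print(round(th-T0),round(a,1),round(ft(th),1),np.round(env.read_state()["force"],1),round(float(env.read_state()["opening"]),3))
q=shot("wrist","cr1"); print("key",keyang(q),st())
E
python3 s17.py
```

```text
key0 [-82.3, -90.7, 17.6]
(61.65, [0.6327, 0.2921, 0.2917], [0.3, -0.3, 1.2], [0.02, -0.18, -0.01], 1.0)
False (63.1, [0.6321, 0.2925, 0.1868], [-0.5, 0.1, 0.5], [0.03, -0.15, 0.01], 0.998)
(64.16, [0.6318, 0.2928, 0.186], [0.0, 1.5, 0.1], [0.52, -0.04, -0.0], 0.267)
key [-81.3, 3.4, 11.9]
4 -1.6 -2.6 [ 1.2 -2.3 -0. ] 0.266
8 -3.5 -4.3 [ 0.7 -4.4  0.1] 0.264
12 -4.8 -5.1 [ 1.4 -5.  -0. ] 0.264
16 -6.1 -6.4 [ 1.7 -6.4  0.8] 0.266
20 -6.3 -5.8 [ 2.1 -5.5  0.4] 0.264
24 -7.3 -8.2 [ 2.8 -8.  -0.6] 0.266
28 -8.2 -8.6 [ 3.3 -8.4  0. ] 0.264
32 -10.0 -8.8 [ 3.6 -8.7  0.1] 0.263
36 -9.6 -9.7 [ 4.7 -9.2 -0.7] 0.266
40 -10.9 -10.2 [  4.8 -10.3  -0.7] 0.266
key [-49.2, 40.0, 12.3] (68.76, [0.6027, 0.3392, 0.186], [5.4, -9.5, -0.8], [-2.88, -1.75, 0.04], 0.267)
```

The turn tracks well: after 40° the key reads about -49.5°, so dead centre should be near 89–90° of turn. Continuing by feel.

```bash
cat > s18.py <<'E'
from h import *
T0=11.4
for d in list(range(44,84,4))+list(range(82,102,2)):
    th=T0+d
    env.move_straight(kp(th),D(th),rate=0.04); a=ft(th); env.dwell(.2); print(d,round(a,1),round(np.mean([ft(th) for _ in range(3)]),1),round(float(env.read_state()["opening"]),3))
q=shot("wrist","cr2"); print("key",keyang(q),st())
cv2.imwrite("pics/z10.png",q["image"])
E
python3 s18.py
```

```text
44 -10.7 -11.0 0.266
48 -10.6 -10.7 0.267
52 -10.7 -10.4 0.265
56 -9.6 -9.0 0.266
60 -9.2 -8.9 0.264
64 -8.8 -8.3 0.265
68 -7.5 -7.4 0.266
72 -6.8 -6.0 0.264
76 -5.1 -5.8 0.264
80 -4.2 -3.2 0.261
82 -4.4 -3.3 0.267
84 -3.5 -3.3 0.263
86 -2.8 -2.5 0.265
88 -2.4 -2.8 0.264
90 -1.7 -2.1 0.265
92 -1.9 -1.1 0.263
94 -1.6 -0.8 0.265
96 -0.4 -1.4 0.264
98 -0.3 -0.4 0.266
100 0.4 -1.1 0.267
key [1.9, 91.0, 12.0] (78.31, [0.5178, 0.3506, 0.1858], [4.6, -13.9, 0.1], [-3.64, -1.58, 0.02], 0.266)
```

View pics/z10.png

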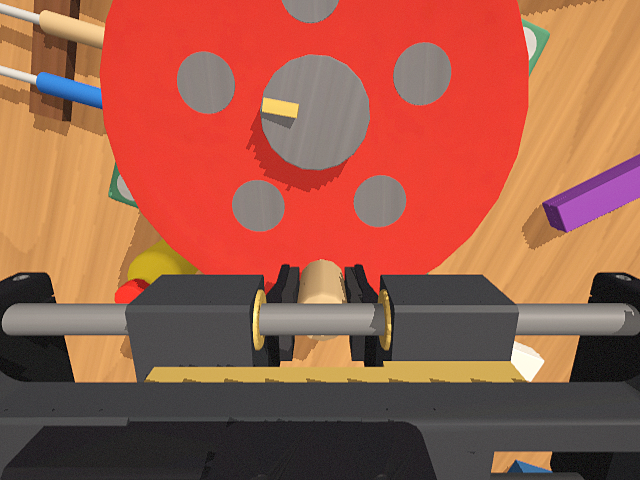

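```bash
cat > s19.py <<'E'
from h import *
q=shot("wrist")
for z in (.175,.185):
    a=px2w(q,[(298,110),(264,104),(316,112)],z)[:,:2]
    for i,j in((0,1),(2,1)): d=a[j]-a[i]; print(z,i,j,np.degrees(np.arctan2(d[1],d[0])),np.hypot(*d))
    print(a[2])
t=shot("top"); s=shot("scene")
for n,f in(("top",t),("scene",s)):
    print(n,keyang(f))
u,v=w2px(s,[*AX,.18])[0].astype(int); u2,v2=w2px(t,[*AX,.18])[0].astype(int)
cv2.imwrite("pics/z11.png",np.hstack([cv2.resize(s["image"][v-30:v+30,u-40:u+40],(400,300),interpolation=cv2.INTER_CUBIC),cv2.resize(t["image"][v2-30:v2+30,u2-40:u2+40],(400,300),interpolation=cv2.INTER_CUBIC)]))
print(u-40,v-30,u2-40,v2-30)
E
python3 s19.py
```

```text
0.175 0 1 11.80823808121762 0.016360961263960812
0.175 2 1 13.017034455276695 0.025005808771432526
[0.55047903 0.27257211]
0.185 0 1 11.808238081217722 0.015415174975788716
0.185 2 1 13.017034455276708 0.02356028545045454
[0.55015073 0.27308274]
top [8.5, 45.3, 16.3]
scene [-7.5, 18.0, 14.2]
322 295 156 183
```

From the hub centre to the key, the direction is about 12° past +x. The radial load shows my axis is off by about 2.5 mm. I'll shift the arc centre to (0.550,0.273), advance about 2°, feel the force and release.

```bash
cat > s20.py <<'E'
import h; from h import *
h.AX=np.array([.550,.273])
print(st())
for th in (112,114):
    env.move_straight(kp(th),D(th),rate=0.03); env.dwell(.3)
    F=np.mean([env.read_state()["force"] for _ in range(3)],axis=0); t=np.radians(th); print(th,"tan",F@[-np.sin(t),np.cos(t),0],"rad",F@[np.cos(t),np.sin(t),0])
env.gripper_to(1.0); print(st())
p=kp(114,.29); env.move_straight(p,rate=0.12)
env.goto([0.64,0.27,0.34],D(0)); q=shot("wrist","wh2"); print(keyang(q)); t=shot("top"); 
u,v=w2px(q,[*h.AX,.175])[0].astype(int); print(u-80,v-60)
cv2.imwrite("pics/z12.png",cv2.resize(q["image"][max(v-60,0):v+60,u-80:u+80],(800,600),interpolation=cv2.INTER_CUBIC))
E
python3 s20.py
```

```text
(78.46, [0.5177, 0.3506, 0.1858], [4.9, -13.3, 0.6], [-3.66, -1.65, 0.0], 0.262)
112 tan 0.3615098026756765 rad -6.269830541947498
114 tan 0.4755368685545502 rad -7.702237346405707
(80.79, [0.5154, 0.3506, 0.186], [-0.2, 0.4, 1.1], [0.04, -0.01, -0.03], 1.0)
[16.7, 13.4, 16.8]
244 55
```

View pics/z12.png

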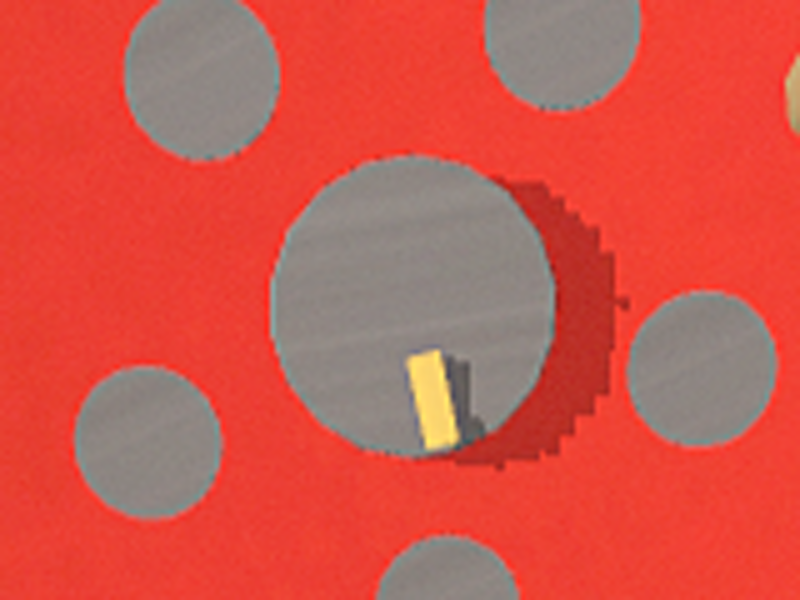

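With the crank released, the key at (433,400) stands about 12° past +x from the hub centre at (413,306). Last, I'll check that the wheel stays put and the gauge is still on the mat.

```bash
cat > s21.py <<'E'
import h; from h import *
h.AX=np.array([.550,.273])
env.dwell(1.0); print("key",keyang(shot("wrist")))
env.goto([0.54,-0.385,0.30],D(0)); g=shot("wrist","fin")
for k in("gauge","mat"):
    ts=env.trace(g,k); cs=max(cv2.findContours(ts[0]["mask"].astype(np.uint8),cv2.RETR_EXTERNAL,cv2.CHAIN_APPROX_NONE)[0],key=cv2.contourArea)
    print(k,cv2.minAreaRect((px2w(g,cs[:,0,:],.046 if k=="gauge" else .004)[:,:2]*1000).astype(np.float32)))
env.goto([0.52,-0.02,0.30],D(0)); q=shot("wrist","fin2"); s=shot("scene","fins")
a=cv2.resize(q["image"][:300],(640,300)); b=cv2.resize(s["image"][150:450,120:520],(400,300))
cv2.imwrite("pics/z13.png",np.vstack([a,cv2.copyMakeBorder(b,0,0,0,240,cv2.BORDER_CONSTANT)])); print(st())
E
python3 s21.py
```

```text
key [16.9, 13.1, 17.0]
gauge ((488.49273681640625, -392.0279235839844), (57.02308654785156, 60.6939582824707), 3.0292105674743652)
mat ((489.43353271484375, -396.1187744140625), (129.4849090576172, 150.17739868164062), 3.526742696762085)
(88.49, [0.5203, -0.0209, 0.2998], [-0.1, 0.1, 1.1], [0.02, -0.13, -0.01], 0.997)
```

View pics/z13.png

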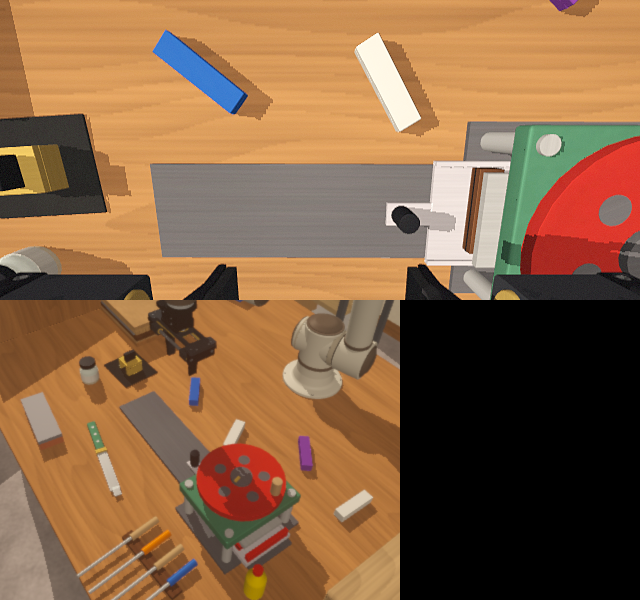

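The tray post is at (405,220), unchanged, and the gauge is upright on the mat. The wheel hasn't moved and the bystanders look where they were. Handing in.

```bash
python3 -c "
from workcell import env
print(env.close_job())"
```

```text
the job is handed in; nothing more can be done
None
```

I handed the job in at about 88 s on the clock, with every step done in order; no verdict comes back.

- **Row:** All four blanks were there. I drew each one up with the fork gauge. The last wrist views before sliding gave blank1 about 38 mm from the stop face to its centre (nominal 37). The other centres were about 52–53 mm apart, a gap of about 22–23 mm.
- **Gauge:** It stands on the mat within about 1 mm of the centre, and it was still there at the last look.
- **Tray:** It slid 300 mm to a firm end stop. The post was in the same place in the last picture.
- **Flywheel:** The resistance peaked at about 11 N after 44–50° of turn, then fell away to about zero. I released the crank, and a second later the key still stood about 12–13° past dead centre.

**Checks that disagreed:**
- **Wheel axis:** My first estimate was about 2.5 mm off. This put up to 14 N of sideways load on the crank, so I moved the arc centre before letting go.
- **Feel at the end:** I felt a forward pull of only about 0.4 N, where about 2 N was expected.
- **Key angle:** A second method gave 17° instead of 12–13°. Both are inside the 5–20° window.
- **Blanks under the press:** I couldn't see the blanks inside the closed press, apart from the end of the brown one, so their final gaps rest on the measurements taken before sliding.

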